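Swing the pour-over dripper over the mug and lock it with the index plunger

ROBOT

A 6-joint arm with a two-finger parallel gripper is mounted at the origin on a cart in front of the work surface, level with it; the furniture and walls round the work are solid. World frame = base frame: x ahead of the robot, y to its left, z up, the work surface at z = 0. Lengths are in m, angles in rad, forces in N, time in s.
With the tool pointing down it reaches from about 0.3 to 0.75 m from the base axis. Payload 8.5 kg.
Tool frame: the origin (TCP) lies at the centre of the arm's flange, where the gripper is bolted on; the fingertips stand 166 mm ahead of it and the grasp point (between the pads) lies 147 mm ahead of it; z points along the fingers, y is the line along which they close (so a half turn about z gives the same grasp; the last joint's range is limited). The gripper opens to 88 mm and grips with 3 to 60 N. Pads are 18 mm wide; open, the fingers measure 123 mm over their backs; the gripper's body (75 mm by 187 mm) begins 45 mm behind the grasp point.
Start: joints at [1.05, 0.381, 1.297, -0, 1.464, -0.215], TCP at [0.166, 0.524, 0.405] pointing down, gripper open.
Joint ranges: [-3.11, 3.11], [-0.89, 2.33], [0.22, 2.48], [-1.42, 4.56], [0.17, 2.85], [-2.88, 2.88]. Speed limits (rad/s): [2.39, 2.39, 3.14, 3.14, 3.14, 3.14].

INTERFACE

Orientations are given as a 3x3 rotation matrix whose columns are the frame's x, y, z axes.
In Python, from workcell import monitor, camera, bot, recognise gives the robot as it stands.
- The arm moves only by the tool jog_arm, never from a script. Its argument "increments" is a list of rows, each an object of numbers: "tx", "ty", "tz": the shift along the tool's x, y, z in cm; "wx", "wy", "wz": the turn, a rotation vector about the tool's x, y, z in rad; "claw": the finger opening in cm, from 0 to 8.81. In form: [{"tx": .., "ty": .., "tz": .., "wx": .., "wy": .., "wz": .., "claw": ..}, ...]. A call has 1 to 10 rows; each row shifts and turns the commanded pose from where the row before left it, along the tool's axes as they then stand; what a row does not reach is not made up. A row lasts 1/10 s, in which the tool goes at most 50 mm and 8.59 degrees, less where a joint would pass 70% of its speed; a pose out of reach is approached as far as the arm can. A call with a gripper value outside its range is refused whole. The fingers move at their own pace and stop on an object; "squeeze" is the grip in N (left out, the last holds). Time passes only in rows, so rows that do not move let the fingers close. It gives the time, the measured TCP pose, the force, the opening and the grip force at its end, in the units of the state.
- monitor.get_obs(): the state, without advancing time (a new reading comes with each control period).
- camera(name): name is "scene" or "top" or "wrist"; returns a dict with "pixels" (400x640x3 uint8, red, green, blue), "fx", "fy", "cx", "cy" (pixels), "pose" (4x4, takes a point from camera to world coordinates). Camera axes: x right, y down, z forward; pixel columns grow to the right and rows downward; lengths in m; the calibration is good to about 2 mm. A picture is of the moment at which its call begins. There is no depth.
- bot.job_done(): hands the job in; it is judged then, once.
Trained networks look in a picture, given as the dict that the camera call returned (one of the last four; its "shot" number tells which), for a name from the list of things; names that differ only in an ending like _2 or _b are one class to them, and where a whole thing is asked for, a point or a joint stands for the part that bears it (a point fixed in the world has none). Each returns a list of dicts, best first, with "p" (0 to 1); they miss things now and then, are a little off and sometimes report something else, mostly with a low value. They report only what shows in the picture. A call takes as long as a camera call. They do not tell look-alikes from the thing itself.
- recognise(picture, thing): "at" ([column, row] in pixels, amid what is visible of it).
The state is a dict: "t": time; "q": joint angles; "qvel": joint speeds; "tau": joint torques, N m; "tool_pos": TCP position; "tcp_rot": TCP orientation; "force": force on the tool from outside, world axes, zero at the start; "torque": the same for the moment, N m; "width": opening from 0.0 (shut) to 1.0 (fully open); "grip_force": force on a finger pad.
Only numpy, scipy, OpenCV 4.12 (cv2) and the standard library are available. Lean on these libraries where they do the work, as an engineer would, in place of code of your own. Each camera call takes 0.05 s, during which the arm holds its last target. There are 200 camera calls.

TASK

Set the pour-over stand for brewing: pull up the spring plunger at the tail of the swing arm, turn the arm the way that brings the dripper over the mug, and let the pin snap fully home in the hole of the index plate there, so that the arm is locked with the dripper's outlet above the mug. Pull the pin right out before you turn, feel for the hole with the pin riding on the plate, and never force the pin sideways. Leave the mug and the shaker standing where they are.

Things in the scene. Friction and masses are not known exactly. Their poses are not given: they have to be found in the camera images.
- pivot (a point): Centre of the nut on top of the post, on the upright axis of the swing arm, 182 mm above the worktop; it turns with the arm. The arm turns stiffly (1 to 2 N at the knob with the pin clear, 3 to 9 N with it riding on the plate), stays where it is left, and has stops 1.2 rad either side of the middle of the park slot.
- knob (a point): Centre of the grip of the plunger's black round knob at the tail of the arm, 95 mm from the pivot axis; moves with plunger and arm. Grip: upright cylinder 26 mm across, from 9 mm below this point to 11 mm above, point 208 mm above the worktop while the pin is down. Below it a 17 mm sleeve, then the arm's flat bar, 24 mm wide, its top 170 mm up. Nothing near it is higher.
- outlet (a point): Tip of the outlet under the white dripper cone (113 mm across, its rim 205 mm above the worktop) at the other end of the swing arm, 120 mm from the pivot axis, exactly opposite the knob, 131 mm above the worktop: it passes about 5 mm above the mug and higher above the shaker.
- plunger (a joint): Lift of the plunger in m: 0 fully down (pin home in the slot or a hole), 0.011 upper stop; it slides straight up. The spring pushes it down with 4 N at 0, 7.9 N at 0.007, 10 N at the stop, damped. The pin reaches 7 mm into the plate: at 0.006 to 0.007 its tip rides on the plate's flat top, above 0.007 it is clear.
- index_pin: The plunger's steel pin, 8 mm thick, flat tip, upright below the knob; origin on its line, at worktop height while down. Only the index plate touches it, and never with more than 25 N. The plate: fixed aluminium sector under the arm's tail, top 158 mm above the worktop, 10 mm thick; on the pin's circle a long park slot, where the pin starts, and beyond flat land one 10 mm round hole on each side.
- pin_tip (a point): Tip of the pin, 151 mm up while down. Each hole is 0.96 rad from the slot's middle; the pin starts up to 0.22 rad off it and is free to 0.24 rad. So a hole lies 0.74 to 1.18 rad from the start and the slot ends at most 0.46 rad from there. How the plate is turned is not measured: let the pin down on the land short of the hole and push the knob gently on until the pin drops.
- mug: Blue-grey tapered stoneware mug, 82 mm across the mouth, 106 mm tall, handle towards -y of its frame, standing loose on the stand's foot (20 mm above the worktop) on one of its two drip grates. Origin on its underside, 14.5 mm from its axis towards the handle.
- mug_mouth (a point): Centre of the mug's mouth at its rim, 126 mm above the worktop. The mug was put down by eye: seen from the pivot, its mouth is up to 0.22 rad off the direction in which the dripper locks.
- shaker: Shaker with a clear body and a grey perforated top, 44 mm across, 90 mm tall, standing loose on the other drip grate; origin at the centre of its underside. Mug and shaker may have changed places.
Not all that is in view belongs to the job. Leave any blue or green look-alike of the shaker alone. What is shaped like the mug but turquoise is not meant.

How it is judged:
By the outcome, as a careful person would: the job done as asked, in the order asked, and still so for the second after the job is handed in, with the robot touching nothing.
It also fails if it takes over 48 s, if anything falls off the work surface, if the arm or the gripper's body presses on something with over 40 N, if the wrist force passes 120 N, or if a joint passes its speed limit or range.

## Working session

There is one attempt and no reset: what is moved stays moved. The work goes in short steps, Python scripts to look and compute and a tool call to move; the robot and the scene stay as the last step left them, time stands still between calls to the robot, and variables do not carry over. Pictures are saved under pics/ and viewed, at most 10 in all, crops included, and the job is handed in when it is done.

Besides the shell and the picture viewer there is one more tool, called after "Request:" as a command line: name --argument value ..., lists and objects as JSON in quotes. jog_arm: Moves the arm, as the interface text tells. Its arguments: {"type":"object","properties":{"increments":{"type":"array"},"squeeze":{"type":"number"}},"required":["increments"]}

```bash
mkdir -p pics; cat > h.py <<'E'
import numpy as np, cv2
from workcell import monitor, camera, bot, recognise
def onplane(c,uv,z):
    P=np.array(c["pose"]); d=P[:3,:3]@np.array([(uv[0]-c["cx"])/c["fx"],(uv[1]-c["cy"])/c["fy"],1]); o=P[:3,3]
    return o+d*(z-o[2])/d[2]
def save(c,n): cv2.imwrite(f"pics/{n}.png",cv2.cvtColor(np.array(c["pixels"]),cv2.COLOR_RGB2BGR))
Z=dict(pivot=.182,knob=.208,outlet=.131,mug_mouth=.126,mug=.07,shaker=.11)
E
python3 - <<'E'
from h import *
np.set_printoptions(precision=4,suppress=True)
for n in("top","scene"):
    c=camera(n); save(c,n+"1"); print(n,np.array(c["pose"])[:3,3])
    for t in Z:
        for r in recognise(c,t)[:3]: print(t,round(r["p"],2),np.round(r["at"],1),onplane(c,r["at"],Z[t]))
o=monitor.get_obs(); print(o["t"],o["tool_pos"],np.array(o["tcp_rot"]),o["force"],o["width"])
E
```

```text
top [0.4601 0.0389 1.0884]
knob 0.68 [335.7 237.8] [0.4803 0.0491 0.208 ]
outlet 0.98 [331.3 145.2] [0.686  0.0629 0.131 ]
mug_mouth 0.86 [370.7 160.6] [ 0.6534 -0.0247  0.126 ]
mug_mouth 0.6 [453.4 177.9] [ 0.617  -0.2058  0.126 ]
mug 0.94 [449.8 177.2] [ 0.6277 -0.2118  0.07  ]
mug 0.67 [366.8 160.8] [ 0.664  -0.0193  0.07  ]
mug 0.51 [336.4 237.6] [0.4839 0.0491 0.07  ]
shaker 0.91 [217. 254.] [0.4427 0.312  0.11  ]
shaker 0.66 [289.9 185.7] [0.5972 0.1547 0.11  ]
shaker 0.59 [243.9 267.2] [0.4149 0.2511 0.11  ]
scene [ 0.0508 -0.5913  0.9515]
pivot 0.76 [338.4 160.9] [0.6596 0.0717 0.182 ]
outlet 0.95 [339.5 161.4] [0.701  0.1121 0.131 ]
mug_mouth 0.85 [397.5 258.8] [ 0.5882 -0.2273  0.126 ]
mug_mouth 0.63 [359.4 208.3] [ 0.6263 -0.0546  0.126 ]
mug 0.97 [357.6 207.1] [ 0.6645 -0.0118  0.07  ]
mug 0.6 [399.2 259.1] [ 0.6273 -0.2059  0.07  ]
shaker 0.62 [300.3 173. ] [0.5975 0.1594 0.11  ]
shaker 0.57 [224.5 197.1] [0.3809 0.2061 0.11  ]
shaker 0.47 [224.  179.8] [0.4138 0.2657 0.11  ]
0.7 [0.1656 0.5245 0.4047] [[-0.9536  0.301   0.    ]
 [ 0.301   0.9536 -0.    ]
 [-0.     -0.     -1.    ]] [ 1.2836  0.2353 -1.0125] 1.0016606029344113
```

View pics/top1.png

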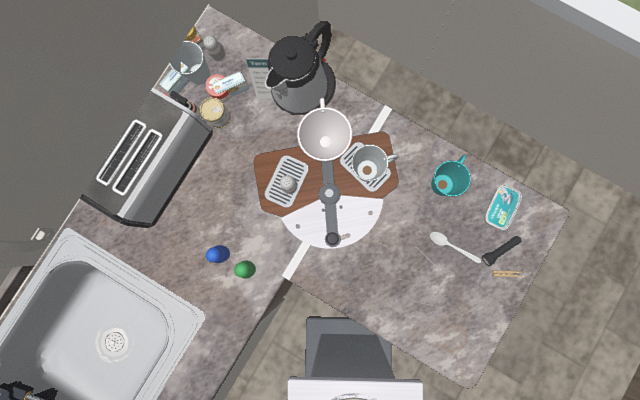

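View pics/scene1.png

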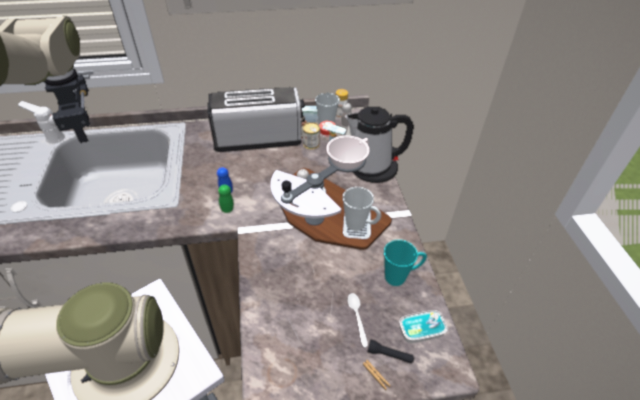

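The robot sits at the bottom of the top picture. The pivot is at about (329,193), the knob at (333,239), the cone at (325,134), the real mug at (370,162) on the -y side, and the shaker at (288,183). The mug at (451,179) is the turquoise look-alike. The outlet therefore has to turn clockwise seen from above, which moves the knob towards +y. I'll zoom in on the plate.

```bash
python3 - <<'E'
from h import *
c=camera("top"); im=cv2.cvtColor(np.array(c["pixels"]),cv2.COLOR_RGB2BGR)
cv2.imwrite("pics/crop.png",cv2.resize(im[105:265,240:420],None,fx=4,fy=3.75 if 0 else 3.7,interpolation=cv2.INTER_CUBIC)[:598])
for n,uv,z in(("piv",(329,193),.182),("knobtop",(333,239),.219),("knob_r",(335.7,237.8),.208),("cone rim",(325,134),.205),("mugmouth",(370,161.5),.126),("holeL",(297,227),.158),("holeR",(371,213),.158)): print(n,onplane(c,uv,z).round(4))
print(c["fx"],c["cx"],c["cy"],np.round(c["pose"],3))
E
```

```text
piv [0.573  0.0647 0.182 ]
knobtop [0.4776 0.0543 0.219 ]
knob_r [0.4803 0.0491 0.208 ]
cone rim [0.6918 0.0743 0.205 ]
mugmouth [ 0.6513 -0.0232  0.126 ]
holeL [0.5028 0.1316 0.158 ]
holeR [ 0.5347 -0.0239  0.158 ]
441.64643468450083 330.42705763425073 195.4924302195138 [[ 0.017 -0.993  0.118  0.46 ]
 [-1.    -0.014  0.025  0.039]
 [-0.023 -0.118 -0.993  1.088]
 [ 0.     0.     0.     1.   ]]
```

View pics/crop.png

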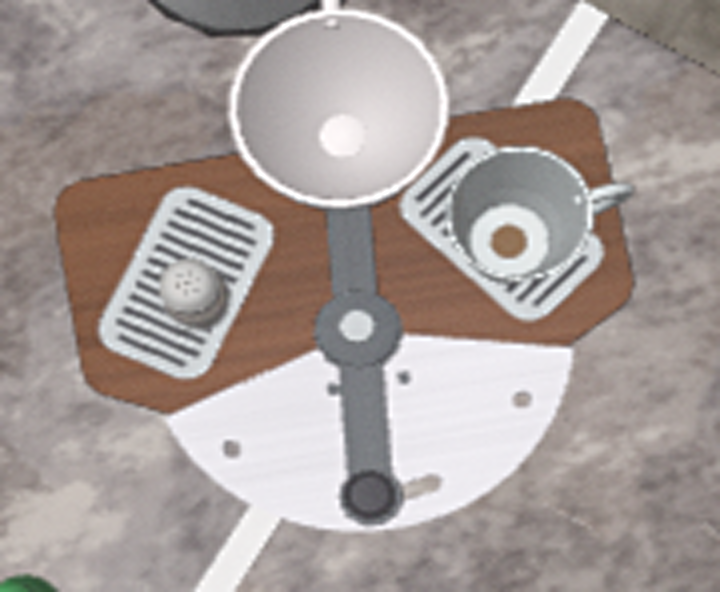

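Both holes show on the plate, at crop (232,449) and (522,399). That puts them at ±0.96 rad about 3.346, r≈0.095, which matches the given sizes. The knob is at 3.25 rad and must turn about -0.865 rad to the left hole at about 2.386. The dripper then points within 0.09 rad of the mug, so this is the right side.

Request:
jog_arm --increments '[{"wz": -0.138}, {"wz": -0.138}, {"wz": -0.138}, {"tx": -1.5, "ty": -2.8}, {"tx": -1.5, "ty": -2.8}, {"tx": -1.5, "ty": -2.8}, {"tx": -1.5, "ty": -2.8}, {"tx": -1.5, "ty": -2.8}, {"tx": -1.5, "ty": -2.8}, {"tx": -1.5, "ty": -2.8}]'

```text
$.increments[0]: bad value
```

Request:
jog_arm --increments '[{"tx": -1.56, "ty": -3.05}, {"tx": -1.56, "ty": -3.05}, {"tx": -1.56, "ty": -3.05}, {"tx": -1.56, "ty": -3.05}, {"tx": -1.56, "ty": -3.05}, {"tx": -1.56, "ty": -3.05}, {"tx": -1.56, "ty": -3.05}, {"tx": -1.56, "ty": -3.05}, {"tx": -1.56, "ty": -3.05}, {"tx": -1.56, "ty": -3.05}]'

```text
$.increments[0]: bad value
```

```bash
python3 - <<'E'
from h import *
c=camera("wrist"); save(c,"w1"); 
for t in("knob","pivot"):
    for r in recognise(c,t)[:3]: print(t,round(r["p"],2),np.round(r["at"],1),onplane(c,r["at"],Z[t]).round(4))
o=monitor.get_obs(); R=np.array(o["tcp_rot"]);print(o["t"],o["tool_pos"],R.round(3),o["force"],o["q"])
E
```

```text
0.9 [0.16558549 0.52446883 0.40474363] [[-0.954  0.301  0.   ]
 [ 0.301  0.954 -0.   ]
 [-0.    -0.    -1.   ]] [-0.05620082  0.29799771  0.34442951] [ 1.04968349e+00  3.80610730e-01  1.29739707e+00 -2.54476333e-05
  1.46358879e+00 -2.15335233e-01]
```

View pics/w1.png

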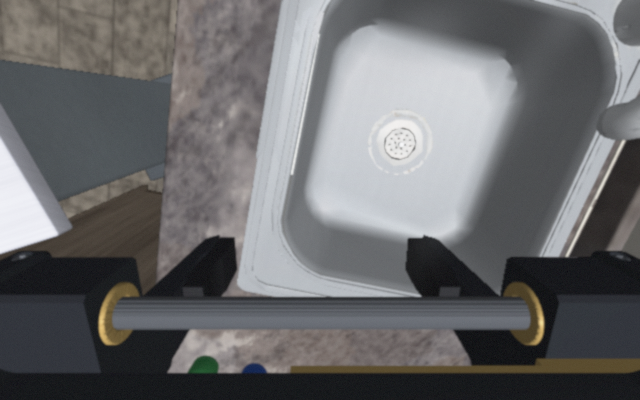

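The move was refused because every field has to be given, so the arm is still over the sink, with the blue and green shakers at the bottom of the picture. I'll resend with full rows.

Request:
jog_arm --increments '[{"tx": 0, "ty": 0, "tz": 0, "wx": 0, "wy": 0, "wz": -0.138, "claw": 8.8}, {"tx": 0, "ty": 0, "tz": 0, "wx": 0, "wy": 0, "wz": -0.138, "claw": 8.8}, {"tx": 0, "ty": 0, "tz": 0, "wx": 0, "wy": 0, "wz": -0.138, "claw": 8.8}, {"tx": -1.5, "ty": -2.8, "tz": 0, "wx": 0, "wy": 0, "wz": 0, "claw": 8.8}, {"tx": -1.5, "ty": -2.8, "tz": 0, "wx": 0, "wy": 0, "wz": 0, "claw": 8.8}, {"tx": -1.5, "ty": -2.8, "tz": 0, "wx": 0, "wy": 0, "wz": 0, "claw": 8.8}, {"tx": -1.5, "ty": -2.8, "tz": 0, "wx": 0, "wy": 0, "wz": 0, "claw": 8.8}, {"tx": -1.5, "ty": -2.8, "tz": 0, "wx": 0, "wy": 0, "wz": 0, "claw": 8.8}, {"tx": -1.5, "ty": -2.8, "tz": 0, "wx": 0, "wy": 0, "wz": 0, "claw": 8.8}, {"tx": -1.5, "ty": -2.8, "tz": 0, "wx": 0, "wy": 0, "wz": 0, "claw": 8.8}]'

```text
t: 1.9
tool_pos: [0.2916, 0.3398, 0.4049]
tcp_rot: [[-0.994, -0.108, 0.0], [-0.108, 0.994, 0.0], [-0.0, 0.0, -1.0]]
force: [0.4, 0.3, 0.4]
width: 0.999
grip_force: 0.0
```

Request:
jog_arm --increments '[{"tx": -1.55, "ty": -3.04, "tz": 0, "wx": 0, "wy": 0, "wz": 0, "claw": 8.8}, {"tx": -1.55, "ty": -3.04, "tz": 0, "wx": 0, "wy": 0, "wz": 0, "claw": 8.8}, {"tx": -1.55, "ty": -3.04, "tz": 0, "wx": 0, "wy": 0, "wz": 0, "claw": 8.8}, {"tx": -1.55, "ty": -3.04, "tz": 0, "wx": 0, "wy": 0, "wz": 0, "claw": 8.8}, {"tx": -1.55, "ty": -3.04, "tz": 0, "wx": 0, "wy": 0, "wz": 0, "claw": 8.8}, {"tx": -1.55, "ty": -3.04, "tz": 0, "wx": 0, "wy": 0, "wz": 0, "claw": 8.8}, {"tx": -1.55, "ty": -3.04, "tz": 0, "wx": 0, "wy": 0, "wz": 0, "claw": 8.8}, {"tx": -1.55, "ty": -3.04, "tz": 0, "wx": 0, "wy": 0, "wz": 0, "claw": 8.8}, {"tx": -1.55, "ty": -3.04, "tz": 0, "wx": 0, "wy": 0, "wz": 0, "claw": 8.8}, {"tx": -1.55, "ty": -3.04, "tz": 0, "wx": 0, "wy": 0, "wz": 0, "claw": 8.8}]'

```text
t: 2.9
tool_pos: [0.4786, 0.0541, 0.4049]
tcp_rot: [[-0.994, -0.108, 0.0], [-0.108, 0.994, 0.0], [-0.0, 0.0, -1.0]]
force: [0.9, 1.0, 0.0]
width: 1.0
grip_force: 0.0
```

```bash
python3 - <<'E'
from h import *
c=camera("wrist"); save(c,"w2"); 
for t in("knob","pivot"):
    for r in recognise(c,t)[:3]: print(t,round(r["p"],2),np.round(r["at"],1),onplane(c,r["at"],Z[t]).round(4))
o=monitor.get_obs(); print(o["t"],o["tool_pos"],o["force"]); print(np.round(c["pose"],3),c["fx"])
E
```

```text
knob 0.66 [323.2 230.2] [0.4788 0.0546 0.208 ]
knob 0.42 [319.2 251.9] [0.4936 0.0537 0.208 ]
pivot 0.66 [319.1 251. ] [0.5059 0.0548 0.182 ]
3.05 [0.47864836 0.05432045 0.40446817] [0.05885343 0.58752234 0.16602947]
[[-0.108  0.952  0.285  0.405]
 [ 0.994  0.103  0.031  0.045]
 [-0.     0.287 -0.958  0.384]
 [ 0.     0.     0.     1.   ]] 311.4851468278743
```

View pics/w2.png

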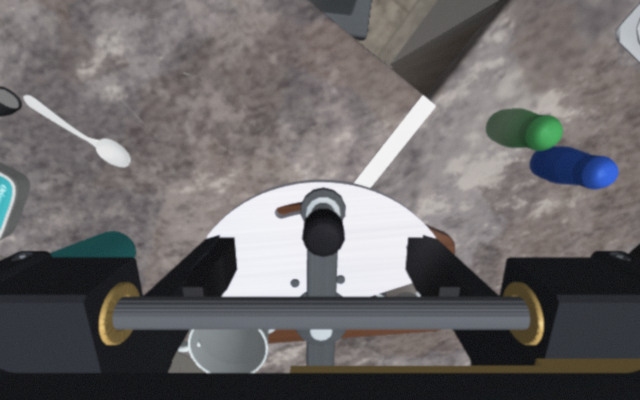

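The knob shows at (323,230), midway between the fingers, and measures (0.4788, 0.0546), which agrees with the top view. I'll descend and grip.

Request:
jog_arm --increments '[{"tx": 0, "ty": 0, "tz": 1.3, "wx": 0, "wy": 0, "wz": 0, "claw": 8.8}, {"tx": 0, "ty": 0, "tz": 1.3, "wx": 0, "wy": 0, "wz": 0, "claw": 6}, {"tx": 0, "ty": 0, "tz": 1.3, "wx": 0, "wy": 0, "wz": 0, "claw": 5}, {"tx": 0, "ty": 0, "tz": 1.1, "wx": 0, "wy": 0, "wz": 0, "claw": 4}, {"tx": 0, "ty": 0, "tz": 0, "wx": 0, "wy": 0, "wz": 0, "claw": 3.5}, {"tx": 0, "ty": 0, "tz": 0, "wx": 0, "wy": 0, "wz": 0, "claw": 3.0}, {"tx": 0, "ty": 0, "tz": 0, "wx": 0, "wy": 0, "wz": 0, "claw": 2.6}, {"tx": 0, "ty": 0, "tz": 0, "wx": 0, "wy": 0, "wz": 0, "claw": 2.0}, {"tx": 0, "ty": 0, "tz": 0, "wx": 0, "wy": 0, "wz": 0, "claw": 2.0}, {"tx": 0, "ty": 0, "tz": 0, "wx": 0, "wy": 0, "wz": 0, "claw": 2.0}]' --squeeze 35

```text
t: 4.05
tool_pos: [0.4781, 0.0555, 0.3551]
tcp_rot: [[-0.994, -0.108, 0.001], [-0.108, 0.994, -0.0], [-0.001, -0.0, -1.0]]
force: [-0.6, -0.4, 2.0]
width: 0.273
grip_force: 35.0
```

Request:
jog_arm --increments '[{"tx": 0, "ty": 0, "tz": -0.2, "wx": 0, "wy": 0, "wz": 0, "claw": 2.0}, {"tx": 0, "ty": 0, "tz": -0.2, "wx": 0, "wy": 0, "wz": 0, "claw": 2.0}, {"tx": 0, "ty": 0, "tz": -0.2, "wx": 0, "wy": 0, "wz": 0, "claw": 2.0}, {"tx": 0, "ty": 0, "tz": -0.2, "wx": 0, "wy": 0, "wz": 0, "claw": 2.0}, {"tx": 0, "ty": 0, "tz": -0.15, "wx": 0, "wy": 0, "wz": 0, "claw": 2.0}, {"tx": 0, "ty": 0, "tz": 0, "wx": 0, "wy": 0, "wz": 0, "claw": 2.0}, {"tx": 0, "ty": 0, "tz": 0, "wx": 0, "wy": 0, "wz": 0, "claw": 2.0}]'

```text
t: 4.75
tool_pos: [0.478, 0.0555, 0.3641]
tcp_rot: [[-0.994, -0.108, -0.0], [-0.108, 0.994, 0.0], [0.0, 0.0, -1.0]]
force: [4.3, -0.4, -9.3]
width: 0.276
grip_force: 35.0
```

Request:
jog_arm --increments '[{"tx": -0.04, "ty": 0.2, "tz": 0, "wx": 0, "wy": 0, "wz": 0.02, "claw": 2.0}, {"tx": -0.012, "ty": 0.475, "tz": 0, "wx": 0, "wy": 0, "wz": 0.05, "claw": 2.0}, {"tx": -0.012, "ty": 0.475, "tz": 0, "wx": 0, "wy": 0, "wz": 0.05, "claw": 2.0}, {"tx": -0.012, "ty": 0.475, "tz": 0, "wx": 0, "wy": 0, "wz": 0.05, "claw": 2.0}, {"tx": 0, "ty": 0, "tz": 0, "wx": 0, "wy": 0, "wz": 0, "claw": 2.0}, {"tx": 0, "ty": 0, "tz": 0, "wx": 0, "wy": 0, "wz": 0, "claw": 2.0}]'

```text
t: 5.35
tool_pos: [0.478, 0.0718, 0.3641]
tcp_rot: [[-0.998, 0.061, -0.0], [0.061, 0.998, 0.0], [0.0, 0.0, -1.0]]
force: [2.8, 0.1, -9.9]
width: 0.277
grip_force: 35.0
```

Request:
jog_arm --increments '[{"tx": -0.03, "ty": 0.475, "tz": 0, "wx": 0, "wy": 0, "wz": 0.05, "claw": 2.0}, {"tx": -0.012, "ty": 0.475, "tz": 0, "wx": 0, "wy": 0, "wz": 0.05, "claw": 2.0}, {"tx": -0.012, "ty": 0.475, "tz": 0, "wx": 0, "wy": 0, "wz": 0.05, "claw": 2.0}, {"tx": -0.012, "ty": 0.475, "tz": 0, "wx": 0, "wy": 0, "wz": 0.05, "claw": 2.0}, {"tx": -0.012, "ty": 0.475, "tz": 0, "wx": 0, "wy": 0, "wz": 0.05, "claw": 2.0}, {"tx": -0.012, "ty": 0.475, "tz": 0, "wx": 0, "wy": 0, "wz": 0.05, "claw": 2.0}, {"tx": 0, "ty": 0, "tz": 0, "wx": 0, "wy": 0, "wz": 0, "claw": 2.0}, {"tx": 0, "ty": 0, "tz": 0, "wx": 0, "wy": 0, "wz": 0, "claw": 2.0}]'

```text
t: 6.15
tool_pos: [0.4842, 0.0994, 0.3642]
tcp_rot: [[-0.936, 0.352, -0.0], [0.352, 0.936, 0.0], [0.0, 0.0, -1.0]]
force: [3.7, 1.0, -9.0]
width: 0.274
grip_force: 35.0
```

```bash
python3 - <<'E'
from h import *
p=np.array([.5735,.0642])
c=camera("top"); im=cv2.cvtColor(np.array(c["pixels"]),cv2.COLOR_RGB2BGR)
cv2.imwrite("pics/crop2.png",cv2.resize(im[105:265,240:420],None,fx=4,fy=3.7,interpolation=cv2.INTER_CUBIC))
for t in("outlet","mug_mouth","shaker"):
    for r in recognise(c,t)[:2]:
        q=onplane(c,r["at"],Z[t]); d=q[:2]-p; print(t,round(r["p"],2),np.round(r["at"],1),q.round(4),np.arctan2(d[1],d[0]).round(3),np.hypot(*d).round(4))
o=monitor.get_obs(); d=np.array(o["tool_pos"])[:2]-p; print(o["t"],o["tool_pos"],o["force"],np.arctan2(d[1],d[0]),np.hypot(*d))
E
```

```text
outlet 0.78 [346.7 144.9] [0.6871 0.0288 0.131 ] -0.302 0.1189
mug_mouth 0.82 [376.  167.7] [ 0.6376 -0.0365  0.126 ] -1.004 0.1193
mug_mouth 0.82 [452.5 181. ] [ 0.6101 -0.2037  0.126 ] -1.435 0.2704
shaker 0.75 [238.5 269.2] [0.4104 0.2629 0.11  ] 2.258 0.2571
shaker 0.57 [289.2 182.9] [0.6035 0.1565 0.11  ] 1.256 0.097
6.35 [0.48418771 0.09933949 0.36426285] [ 2.82007224  0.23768814 -8.57066304] 2.7667496999356644 0.0959763968732872
```

View pics/crop2.png

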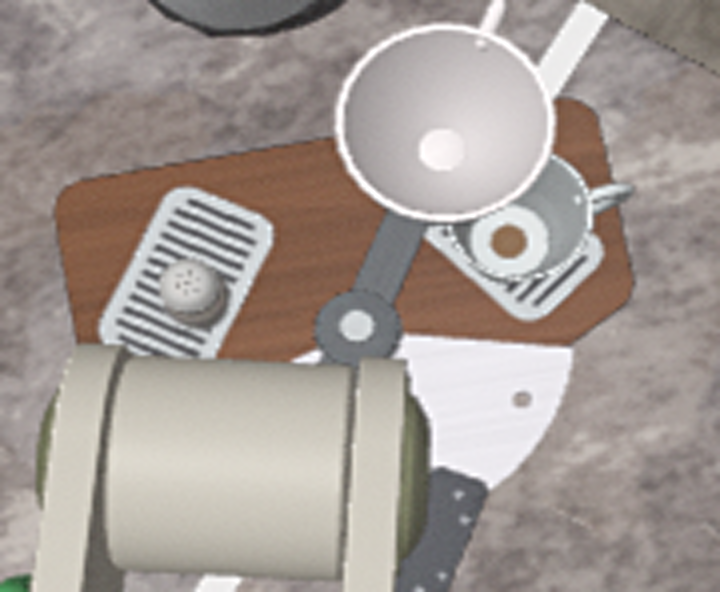

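The arm has swung with the gripper to φ≈2.77. The cone is at (445,120) in the crop, moving towards the mug at (520,215), and mug and shaker are undisturbed. I'll continue to about 0.15 rad short of the hole, then let the pin down.

Request:
jog_arm --increments '[{"tx": -0.03, "ty": 0.475, "tz": 0, "wx": 0, "wy": 0, "wz": 0.05, "claw": 2.0}, {"tx": -0.012, "ty": 0.475, "tz": 0, "wx": 0, "wy": 0, "wz": 0.05, "claw": 2.0}, {"tx": -0.012, "ty": 0.475, "tz": 0, "wx": 0, "wy": 0, "wz": 0.05, "claw": 2.0}, {"tx": -0.012, "ty": 0.475, "tz": 0, "wx": 0, "wy": 0, "wz": 0.05, "claw": 2.0}, {"tx": -0.01, "ty": 0.28, "tz": 0, "wx": 0, "wy": 0, "wz": 0.03, "claw": 2.0}, {"tx": 0, "ty": 0, "tz": 0, "wx": 0, "wy": 0, "wz": 0, "claw": 2.0}, {"tx": 0, "ty": 0, "tz": 0.1, "wx": 0, "wy": 0, "wz": 0, "claw": 2.0}, {"tx": 0, "ty": 0, "tz": 0.1, "wx": 0, "wy": 0, "wz": 0, "claw": 2.0}, {"tx": 0, "ty": 0, "tz": 0.05, "wx": 0, "wy": 0, "wz": 0, "claw": 2.0}, {"tx": 0, "ty": 0, "tz": 0, "wx": 0, "wy": 0, "wz": 0, "claw": 2.0}]'

```text
t: 7.35
tool_pos: [0.4944, 0.1187, 0.362]
tcp_rot: [[-0.83, 0.558, 0.0], [0.558, 0.83, -0.0], [-0.0, 0.0, -1.0]]
force: [3.2, 0.6, -6.8]
width: 0.276
grip_force: 35.0
```

Request:
jog_arm --increments '[{"tx": 0, "ty": 0, "tz": 0.05, "wx": 0, "wy": 0, "wz": 0, "claw": 2.4}, {"tx": 0, "ty": 0, "tz": 0, "wx": 0, "wy": 0, "wz": 0, "claw": 2.7}, {"tx": 0, "ty": 0, "tz": 0, "wx": 0, "wy": 0, "wz": 0, "claw": 3.0}, {"tx": 0, "ty": 0, "tz": 0, "wx": 0, "wy": 0, "wz": 0, "claw": 3.0}, {"tx": 0, "ty": 0, "tz": 0.2, "wx": 0, "wy": 0, "wz": 0, "claw": 3.0}, {"tx": 0, "ty": 0, "tz": 0.1, "wx": 0, "wy": 0, "wz": 0, "claw": 3.0}, {"tx": 0, "ty": 0, "tz": 0, "wx": 0, "wy": 0, "wz": 0, "claw": 3.0}, {"tx": 0, "ty": 0, "tz": 0, "wx": 0, "wy": 0, "wz": 0, "claw": 3.0}]'

```text
t: 8.15
tool_pos: [0.4944, 0.1187, 0.3582]
tcp_rot: [[-0.83, 0.558, -0.0], [0.558, 0.83, -0.0], [0.0, -0.0, -1.0]]
force: [0.3, 0.0, -0.7]
width: 0.338
grip_force: 0.0
```

Request:
jog_arm --increments '[{"tx": 0, "ty": 0.1, "tz": 0, "wx": 0, "wy": 0, "wz": 0, "claw": 3.0}, {"tx": 0, "ty": 0.1, "tz": 0, "wx": 0, "wy": 0, "wz": 0, "claw": 3.0}, {"tx": 0, "ty": 0.1, "tz": 0, "wx": 0, "wy": 0, "wz": 0.01, "claw": 3.0}, {"tx": 0, "ty": 0.1, "tz": 0, "wx": 0, "wy": 0, "wz": 0.01, "claw": 3.0}, {"tx": 0, "ty": 0.1, "tz": 0, "wx": 0, "wy": 0, "wz": 0.01, "claw": 3.0}, {"tx": 0, "ty": 0.1, "tz": 0, "wx": 0, "wy": 0, "wz": 0.01, "claw": 3.0}, {"tx": 0, "ty": 0.1, "tz": 0, "wx": 0, "wy": 0, "wz": 0.01, "claw": 3.0}, {"tx": 0, "ty": 0.1, "tz": 0, "wx": 0, "wy": 0, "wz": 0.01, "claw": 3.0}]'

```text
t: 8.95
tool_pos: [0.4989, 0.1249, 0.3582]
tcp_rot: [[-0.794, 0.608, -0.001], [0.608, 0.794, -0.002], [-0.0, -0.002, -1.0]]
force: [-2.3, -5.1, 0.9]
width: 0.341
grip_force: 2.7
```

Request:
jog_arm --increments '[{"tx": 0, "ty": 0.06, "tz": 0, "wx": 0, "wy": 0, "wz": 0.006, "claw": 3.0}, {"tx": 0, "ty": 0.06, "tz": 0, "wx": 0, "wy": 0, "wz": 0.006, "claw": 3.0}, {"tx": 0, "ty": 0.06, "tz": 0, "wx": 0, "wy": 0, "wz": 0.006, "claw": 3.0}, {"tx": 0, "ty": 0.06, "tz": 0, "wx": 0, "wy": 0, "wz": 0.006, "claw": 3.0}, {"tx": 0, "ty": 0.06, "tz": 0, "wx": 0, "wy": 0, "wz": 0.006, "claw": 3.0}, {"tx": 0, "ty": 0.06, "tz": 0, "wx": 0, "wy": 0, "wz": 0.006, "claw": 3.0}, {"tx": 0, "ty": 0.06, "tz": 0, "wx": 0, "wy": 0, "wz": 0.006, "claw": 3.0}]'

```text
t: 9.65
tool_pos: [0.5016, 0.1283, 0.3582]
tcp_rot: [[-0.768, 0.64, -0.0], [0.64, 0.768, -0.001], [-0.0, -0.001, -1.0]]
force: [-0.4, -5.1, -0.4]
width: 0.335
grip_force: 2.2
```

Request:
jog_arm --increments '[{"tx": 0, "ty": 0.04, "tz": 0, "wx": 0, "wy": 0, "wz": 0.004, "claw": 3.0}, {"tx": 0, "ty": 0.04, "tz": 0, "wx": 0, "wy": 0, "wz": 0.004, "claw": 3.0}, {"tx": 0, "ty": 0.04, "tz": 0, "wx": 0, "wy": 0, "wz": 0.004, "claw": 3.0}, {"tx": 0, "ty": 0.04, "tz": 0, "wx": 0, "wy": 0, "wz": 0.004, "claw": 3.0}]'

```text
t: 10.05
tool_pos: [0.5027, 0.1298, 0.3581]
tcp_rot: [[-0.758, 0.652, -0.0], [0.652, 0.758, -0.0], [0.0, -0.0, -1.0]]
force: [-0.0, -4.2, -1.4]
width: 0.343
grip_force: 1.6
```

Request:
jog_arm --increments '[{"tx": 0, "ty": 0.04, "tz": 0, "wx": 0, "wy": 0, "wz": 0.004, "claw": 3.0}, {"tx": 0, "ty": 0.04, "tz": 0, "wx": 0, "wy": 0, "wz": 0.004, "claw": 3.0}, {"tx": 0, "ty": 0.04, "tz": 0, "wx": 0, "wy": 0, "wz": 0.004, "claw": 3.0}]'

```text
t: 10.35
tool_pos: [0.5034, 0.1308, 0.3581]
tcp_rot: [[-0.75, 0.661, -0.0], [0.661, 0.75, 0.0], [0.001, -0.0, -1.0]]
force: [-1.1, -3.2, -1.6]
width: 0.343
grip_force: 1.0
```

Request:
jog_arm --increments '[{"tx": 0, "ty": 0.04, "tz": 0, "wx": 0, "wy": 0, "wz": 0.004, "claw": 3.0}, {"tx": 0, "ty": 0.04, "tz": 0, "wx": 0, "wy": 0, "wz": 0.004, "claw": 3.0}, {"tx": 0, "ty": 0.04, "tz": 0, "wx": 0, "wy": 0, "wz": 0.004, "claw": 3.0}]'

```text
t: 10.65
tool_pos: [0.5043, 0.1319, 0.3585]
tcp_rot: [[-0.743, 0.67, 0.001], [0.67, 0.743, 0.001], [-0.0, 0.001, -1.0]]
force: [-0.1, 0.0, 0.1]
width: 0.345
grip_force: 0.0
```

The push force has gone to zero, so the pin has probably dropped. I'll nudge gently to check.

Request:
jog_arm --increments '[{"tx": 0, "ty": 0.03, "tz": 0, "wx": 0, "wy": 0, "wz": 0, "claw": 3.0}, {"tx": 0, "ty": 0.03, "tz": 0, "wx": 0, "wy": 0, "wz": 0, "claw": 3.0}, {"tx": 0, "ty": 0, "tz": 0, "wx": 0, "wy": 0, "wz": 0, "claw": 3.0}]'

```text
t: 10.95
tool_pos: [0.5047, 0.1321, 0.3583]
tcp_rot: [[-0.743, 0.67, 0.0], [0.67, 0.743, 0.0], [-0.0, 0.0, -1.0]]
force: [0.1, -0.0, -0.5]
width: 0.341
grip_force: 0.0
```

```bash
python3 - <<'E'
from h import *
c=camera("wrist"); save(c,"w3"); 
for r in recognise(c,"knob")[:2]:
    for z in(.208,.215): print(round(r["p"],2),np.round(r["at"],1),onplane(c,r["at"],z).round(4))
o=monitor.get_obs(); print(o["t"],o["tool_pos"],o["force"])
E
```

```text
0.72 [314.6 268.5] [0.5028 0.1292 0.208 ]
0.72 [314.6 268.5] [0.5   0.132 0.215]
11.05 [0.50462264 0.13207657 0.35823645] [-0.93993101 -0.70637489  0.85416657]
```

View pics/w3.png

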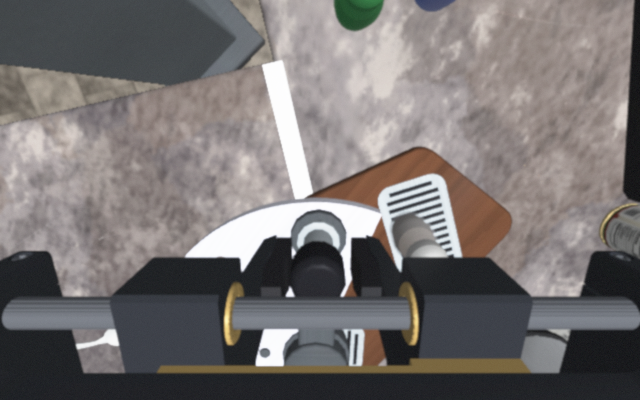

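The knob at (315,268) lies on the pin circle only for the down height: 0.096 m from the pivot at z=0.208, against 0.100 m if it were still up. It also coincides with the measured hole (0.504, 0.130). The pin has dropped, so I'll open, withdraw and verify.

Request:
jog_arm --increments '[{"tx": 0, "ty": -0.1, "tz": 0, "wx": 0, "wy": 0, "wz": 0, "claw": 4.0}, {"tx": 0, "ty": -0.1, "tz": 0, "wx": 0, "wy": 0, "wz": 0, "claw": 5.0}, {"tx": 0, "ty": -0.1, "tz": 0, "wx": 0, "wy": 0, "wz": 0, "claw": 6.0}, {"tx": 0, "ty": 0, "tz": 0, "wx": 0, "wy": 0, "wz": 0, "claw": 6.0}, {"tx": 0, "ty": 0, "tz": -1.5, "wx": 0, "wy": 0, "wz": 0, "claw": 6.0}, {"tx": 0, "ty": 0, "tz": -2.5, "wx": 0, "wy": 0, "wz": 0, "claw": 6.0}, {"tx": 0, "ty": 0, "tz": -3, "wx": 0, "wy": 0, "wz": 0, "claw": 6.0}, {"tx": 0, "ty": 0, "tz": -3, "wx": 0, "wy": 0, "wz": 0, "claw": 6.0}, {"tx": 3, "ty": 0, "tz": -2, "wx": 0, "wy": 0, "wz": 0, "claw": 6.0}, {"tx": 3, "ty": 0, "tz": 0, "wx": 0, "wy": 0, "wz": 0, "claw": 6.0}]'

```text
t: 12.05
tool_pos: [0.4576, 0.1702, 0.4808]
tcp_rot: [[-0.742, 0.671, 0.005], [0.671, 0.742, 0.001], [-0.003, 0.004, -1.0]]
force: [0.0, 0.9, -1.2]
width: 0.679
grip_force: 0.0
```

Request:
jog_arm --increments '[{"tx": 4, "ty": 0, "tz": 0, "wx": 0, "wy": 0, "wz": 0, "claw": 6.0}, {"tx": 4, "ty": 0, "tz": 0, "wx": 0, "wy": 0, "wz": 0, "claw": 6.0}, {"tx": 4, "ty": 0, "tz": 0, "wx": 0, "wy": 0, "wz": 0, "claw": 6.0}, {"tx": 3, "ty": 0, "tz": 0, "wx": 0, "wy": 0, "wz": 0, "claw": 6.0}, {"tx": 0, "ty": 0, "tz": 0, "wx": 0, "wy": 0, "wz": 0, "claw": 6.0}]'

```text
t: 12.55
tool_pos: [0.3443, 0.2719, 0.4787]
tcp_rot: [[-0.745, 0.667, 0.0], [0.667, 0.745, 0.001], [0.0, 0.001, -1.0]]
force: [0.1, -0.1, -0.2]
width: 0.681
grip_force: 0.0
```

```bash
python3 - <<'E'
from h import *
p=np.array([.5735,.0642])
ims=[]
for n in("top","scene"):
    c=camera(n); im=cv2.cvtColor(np.array(c["pixels"]),cv2.COLOR_RGB2BGR)
    ims.append(cv2.resize(im[105:265,240:420] if n=="top" else im[130:260,230:400],(400,380),interpolation=cv2.INTER_CUBIC))
    for t in("knob","outlet","mug_mouth","shaker"):
        for r in recognise(c,t)[:2]:
            q=onplane(c,r["at"],Z[t]); d=q[:2]-p; print(n,t,round(r["p"],2),np.round(r["at"],1),q.round(4),np.arctan2(d[1],d[0]).round(3),np.hypot(*d).round(4))
    # predicted knob pixels for home / up
    M=np.linalg.inv(c["pose"])
    for z in(.208,.215):
        X=M@np.array([p[0]+.095*np.cos(2.386),p[1]+.095*np.sin(2.386),z,1]); print(z,(X[0]/X[2]*c["fx"]+c["cx"]).round(1),(X[1]/X[2]*c["fy"]+c["cy"]).round(1))
cv2.imwrite("pics/end.png",np.hstack(ims))
E
```

```text
top outlet 0.83 [361.5 160.8] [ 0.6517 -0.0042  0.131 ] -0.718 0.1039
top mug_mouth 0.59 [453.6 177.1] [ 0.6188 -0.2063  0.126 ] -1.405 0.2742
top mug_mouth 0.58 [291.4 185.1] [0.5963 0.1496 0.126 ] 1.309 0.0884
top shaker 0.72 [217.9 255.4] [0.4396 0.3099 0.11  ] 2.07 0.2798
top shaker 0.7 [242.7 271.8] [0.4049 0.2534 0.11  ] 2.299 0.2534
0.208 295.7 225.0
0.215 295.3 224.9
scene knob 0.43 [278.  168.3] [0.5    0.1203 0.208 ] 2.49 0.0924
scene outlet 0.72 [355.5 176.2] [0.6956 0.0382 0.131 ] -0.21 0.1248
scene mug_mouth 0.74 [398.8 259.4] [ 0.5893 -0.2304  0.126 ] -1.517 0.295
scene mug_mouth 0.67 [357.3 212.2] [ 0.613  -0.0614  0.126 ] -1.266 0.1316
scene shaker 0.9 [222.6 198.5] [0.3743 0.2046 0.11  ] 2.528 0.2437
scene shaker 0.76 [223.1 178.2] [0.4151 0.2729 0.11  ] 2.22 0.262
0.208 277.4 165.7
0.215 277.2 163.6
```

View pics/end.png

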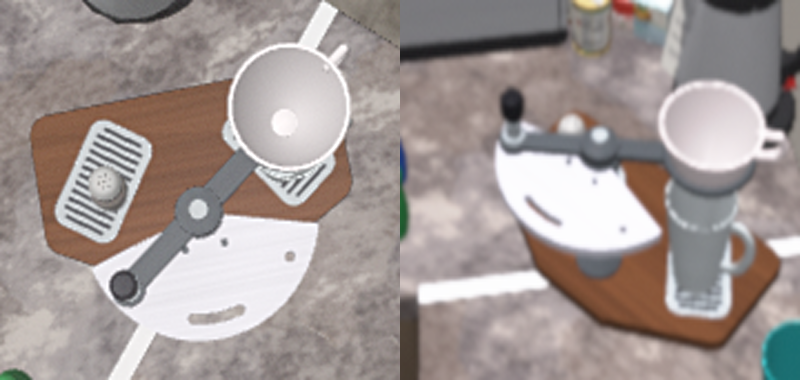

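The dripper is over the mug, with the cone at (290,105) in the left half. The knob at (125,286) covers the hole, and mug and shaker are in place. One numeric check of the knob height against the start picture before I hand in.

```bash
python3 - <<'E'
from h import *
p=np.array([.5735,.0642]); c=camera("scene"); save(c,"scene_end"); M=np.linalg.inv(c["pose"])
def pr(a,z):
    X=M@np.array([p[0]+.095*np.cos(a),p[1]+.095*np.sin(a),z,1]); return np.array([X[0]/X[2]*c["fx"]+c["cx"],X[1]/X[2]*c["fy"]+c["cy"]])
for f,a in(("scene1",3.25),("scene_end",2.386)):
    g=cv2.imread(f"pics/{f}.png",0); q=pr(a,.208); x,y=q.round().astype(int); w=g[y-13:y+14,x-9:x+10]
    n,l,s,ce=cv2.connectedComponentsWithStats((w<45).astype(np.uint8)); i=1+np.argmax(s[1:,4])
    print(f,s[i],"measured",ce[i]+[x-9,y-13],"pred",q.round(2),"7mm up",pr(a,.215).round(2))
E
```

```text
scene1 [ 5 11  7  8 42] measured [286.33333333 187.54761905] pred [286.6  186.31] 7mm up [286.49 184.21]
scene_end [ 6 10  8  8 43] measured [277.53488372 166.95348837] pred [277.36 165.71] 7mm up [277.21 163.62]
```

```bash
python3 -c "
from h import *
print(bot.job_done())"
```

```text
the job is handed in; nothing more can be done
None
```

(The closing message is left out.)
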